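# Stand the measuring rod in the glaze vial and start the test

## Robot

A 6-joint arm with a two-finger parallel gripper is mounted at the origin on the work surface. World frame = base frame: x ahead of the robot, y to its left, z up, the work surface at z = 0. Lengths are in m, angles in degrees, forces in N, time in s.
With the tool pointing down it reaches from about 0.3 to 0.75 m from the base axis. Payload 8.5 kg.
Tool frame: the origin (TCP) lies midway between the tips of the shut fingers; the grasp point (between the pads) lies grasp_offset behind it (grasp_offset is the distance from the TCP to the grasp point, in m); z points along the fingers, y is the line along which they close (so a half turn about z gives the same grasp; the last joint's range is limited). The gripper opens to 85 mm and grips with 20 to 120 N. Pads are 22 mm wide; open, the fingers measure 114 mm over their backs; the gripper's body (76 mm by 85 mm) begins 54 mm behind the grasp point. The pads swing forward as they close: fully open they stand 13 mm farther back than shut.
Start: joints at [62.091, 21.807, 74.336, -0, 83.858, -12.336], TCP at [0.148, 0.53, 0.231] pointing down, gripper open.
Joint ranges: [-178.18, 178.18], [-50.72, 133.34], [12.68, 142.11], [-81.47, 261.47], [9.98, 163.14], [-165.26, 165.26]. Speed limits (degrees/s): [136.94, 136.94, 180, 180, 180, 180].

## Interface

Orientations are given as a 3x3 rotation matrix whose columns are the frame's x, y, z axes.
In Python, from rig import observe, get_image, camera_params, close_job, grasp_offset gives the robot as it stands.
- The arm moves only by the shell command python3 -m handwheel 'ROWS' [OPENING] [FORCE]. ROWS is JSON, a list of rows, each a list of 2 entries, a list of its own where there are three numbers: the shift along the tool's x, y, z as a fraction of full scale, then the turn, a rotation vector about the tool's x, y, z as a fraction of full scale. In form: [[[dx, dy, dz], [ax, ay, az]], ...]. A call has 1 to 10 rows; each row is the pose to reach, as a shift and turn from the pose commanded when the call began, along the tool's axes at that moment, turning the shorter way round; what a row does not reach only later rows make up. Full scale, the value 1, is 0.5 m for a shift and pi rad for a turn. A row lasts 1/10 s, in which the tool goes at most 50 mm and 8.59 degrees, less where a joint would pass 70% of its speed; a pose out of reach is approached as far as the arm can. A call with a number of a shift or a turn outside -1 to 1 is refused whole. A call with a gripper value outside its range is refused whole. OPENING is the opening, from 0 (shut) to 1 (fully open), set as the call begins (- or left out, the last holds). The fingers move at their own pace and stop on an object; FORCE is the grip in N (left out, the last holds). Time passes only in rows, so rows that repeat a pose let the fingers close. It gives the time, the measured TCP pose, the force, the opening and the grip force at its end, in the units of the state.
- observe(): the state, without advancing time (a new reading comes with each control period).
- get_image(name): name is "scene" or "top" or "wrist"; returns (picture, depth): 420x560x3 uint8, red, green, blue; 420x560 float32, m along the optical axis (not along the pixel's ray), 0 where there is no reading.
- camera_params(name): a dict with "K" (3x3 intrinsics, pixels), "R" (3x3) and "t" (3): a world point X has camera coordinates R X + t. Camera axes: x right, y down, z forward; pixel columns grow to the right and rows downward; lengths in m; the calibration is good to about 2 mm. The wrist camera is an equidistant fisheye: a pixel r from the principal point sees the ray r / f radians off the axis. A picture is of the moment at which its call begins: read the wrist's pose just before it. camera_params takes no time and is no camera call; for the wrist camera it gives the pose at the moment of the call.
- close_job(): hands the job in; it is judged then, once.
The state is a dict: "time_s": time; "q": joint angles; "qvel": joint speeds; "joint_efforts": joint torques, N m; "position": TCP position; "tool_rot": TCP orientation; "ft_force": force on the tool from outside, world axes, zero at the start; "wrist_torque": the same for the moment, N m; "grip_width": finger opening in m; "gripper_force": force on a finger pad.
Only numpy, scipy, OpenCV 4.12 (cv2) and the standard library are available. Lean on these libraries where they do the work, as an engineer would, in place of code of your own. Each camera call takes 0.05 s, during which the arm holds its last target. There are 200 camera calls.

## Task

Take the measuring rod from its cradle, lay it head up in the slanted rest with its foot against the stop and let go of it, then grip it again so that you can lower it upright, steel foot first, into the green glass vial until it stands on the bottom; do not let it drop in. With the rod left standing there, press the yellow key and then the green key, one at a time and each fully down, to start the test. Do not press a key before the rod is in, never press the red one, and leave the other things on the bench where they are.

Things in the scene. Friction and masses are not known exactly. Their poses are not given: they have to be found in the camera images.
- rod: loose round measuring rod, 170 mm long, 10 mm thick, with round ends, 30 g: its foot end is bright steel (55 mm), the middle white, the head end orange (45 mm). Origin on the axis, halfway along; x axis points along the rod from steel foot to orange head. Balance point about 70 mm from the foot tip. At the start it lies level in the cradle, 42 mm above the table.
- rod_foot (a point): tip of the rod's steel foot, 85 mm from the origin along -x of the rod
- rod_head (a point): tip of the rod's orange head, 85 mm from the origin along +x of the rod
- cradle: fixed wooden cradle: base board 170 x 60 x 8 mm and two dark V notches (each 8 mm thick, 28 mm wide, topping out 47 mm above the table) 64 mm towards the foot and 66 mm towards the head from its middle; the rod lies in them along the cradle's x axis, head to +x, its axis 42 mm above the table, free to grip between them. Origin under the middle of the board.
- rest: fixed slanted rest: dark base plate 130 x 70 x 8 mm (75 mm behind to 55 mm ahead of the origin along x) with a blue V trough, 85 mm long, 30 mm wide, climbing at 45 degrees towards the rest's +x, with a blue stop plate at its low end. A rod laid in it, foot at the stop, leans at 45 degrees, head up and to +x, its upper 85 mm sticking out free. Origin on the table.
- rest_seat (a point): where the tip of the foot of a rod at rest in the trough lies: 40 mm behind the rest's origin along -x, 24 mm above the table. From here the rod's axis runs along (0.707, 0, 0.707) in the rest's frame.
- tester: fixed grey glaze tester, 200 (x) x 180 (y) x 45 mm high; three round keys in a row on its top near the robot, the vial upright at the far side. Origin under its centre.
- vial: green glass vial clamped upright on the tester, 55 mm from the tester's origin along the tester's x: 60 mm tall, 22 mm outside, bore 16 mm, flaring in the top 10 mm to a mouth about 26 mm wide. Origin under its base, 51 mm above the table; z up.
- vial_floor (a point): centre of the vial's inner floor, 56 mm above the table
- vial_mouth (a point): centre of the vial's mouth, in the plane of the rim, 111 mm above the table; 55 mm above the floor
- key_yellow (a joint): travel of the round yellow spring key (24 mm wide, on a grey housing 40 mm wide; 50 mm from key to key, order in the row varies): 0 up, 0.006 m fully down (5 N); past 0.004 m counts as pressed
- key_yellow_top (a point): centre of the yellow key's top face, 67 mm above the table when up; moves with the key; pressed straight down
- key_green (a joint): travel of the round green spring key (24 mm wide, on a grey housing 40 mm wide; 50 mm from key to key, order in the row varies): 0 up, 0.006 m fully down (5 N); past 0.004 m counts as pressed
- key_green_top (a point): centre of the green key's top face, 67 mm above the table when up; moves with the key; pressed straight down
- key_red (a joint): travel of the round red spring key (24 mm wide, on a grey housing 40 mm wide; 50 mm from key to key, order in the row varies): 0 up, 0.006 m fully down (5 N); past 0.004 m counts as pressed
- key_red_top (a point): centre of the red key's top face, 67 mm above the table when up; moves with the key; pressed straight down
- glaze_jar: bystander, to be left where it is: closed jar of glaze, blue cap, 56 mm wide, 75 mm high; origin under its centre
- dropper_bottle: bystander, to be left where it is: white dropper bottle with orange cap, 42 mm wide, 100 mm high; origin under its centre
- clay_figure: bystander, to be left where it is: small grey fired figure, 54 mm wide, 100 mm high; origin under its centre
- green_bowl: bystander, to be left where it is: small green bowl, 110 mm wide, 45 mm high; origin under its centre
- clay_cup: bystander, to be left where it is: terracotta cup, 70 mm wide, 75 mm high; origin under its centre
- brush: bystander, to be left where it is: brush lying flat, 190 mm long, 20 mm thick, along its x axis; origin under its centre
Mind the look-alikes: they are no part of the job. Of the things that look like the rest, take the one that is farthest from the robot's base at the start.

How it is judged (in metres and radians):
On the way, in this order (a step that is already met when the one before it is completed fails the run):
1. the rod lies in the slanted rest, foot at the stop, head up, let go (distance between rod_foot and rest_seat below 0.012 m and x of rod_head in the frame of rest above 0.06 m and angle between rod's own x axis and vertical between 0.64 and 0.93 rad and contact force between the fingers and rod below 0.05 N and linear speed of rod below 0.03 m/s), for 0.2 s.
2. the rod stands in the vial on its floor, steel foot down (z of rod_foot in the frame of vial_floor between -0.005 and 0.006 m and horizontal distance between rod_foot and vial_floor below 0.007 m and angle between rod's own x axis and vertical below 0.2 rad), for 0.2 s.
3. the yellow key is pressed with the rod standing in the vial and let go (all of step 2 and contact force between the fingers and rod below 0.05 N and value of joint key_yellow above 0.004 m), for 0.05 s.
4. then the green key is pressed, the others being up (all of step 2 and contact force between the fingers and rod below 0.05 N and value of joint key_green above 0.004 m and value of joint key_yellow below 0.002 m), for 0.05 s.
At the end, for the whole second after the job is handed in: The rod stands released and at rest in the vial, steel foot down: foot tip less than 6 mm above the vial's floor and within 7 mm of its centre, rod within 0.2 rad of vertical; all three keys are up again (under 2 mm) (all of step 2 and contact force between the fingers and rod below 0.05 N and linear speed of rod below 0.02 m/s and value of joint each of key_yellow, key_green, key_red below 0.002 m); the robot touches nothing.
It fails at once if the red key is pressed (value of joint key_red above 0.004 m).
It fails at once if a key is pressed while the rod is not in the vial (value of joint any of key_yellow, key_green above 0.004 m and not (horizontal distance between rod_foot and vial_floor below 0.009 m and z of rod_foot in the frame of vial_floor below 0.012 m)).
It fails at once if the yellow and green keys are down together (value of joint each of key_yellow, key_green above 0.003 m).
It fails at once if the rod drops into the vial: it is in the bore, more than 15 mm above the floor, and not held (horizontal distance between rod_foot and vial_floor below 0.009 m and z of rod_foot in the frame of vial_floor between 0.015 and 0.05 m and contact force between the fingers and rod below 0.05 N).
It fails at once if a bystander is moved by more than 30 mm or tipped over (distance of any of glaze_jar, dropper_bottle, clay_figure, green_bowl, clay_cup, brush from where it was at the start of the episode above 0.03 m or angle between any of glaze_jar, dropper_bottle, clay_figure, green_bowl, clay_cup's own z axis and vertical above 0.5 rad).
It also fails if it takes over 72 s, if anything falls off the work surface, if the arm or the gripper's body presses on something with over 40 N, if the wrist force passes 120 N, or if a joint passes its speed limit or range.

## Working session

There is one attempt and no reset: what is moved stays moved. The work goes in short steps, Python scripts to look and compute and a shell command to move; the robot and the scene stay as the last step left them, time stands still between calls to the robot, and variables do not carry over. Pictures are saved under pics/ and viewed, at most 12 in all, crops included, and the job is handed in when it is done.

```bash
ls; mkdir -p pics
cat > shot.py <<'E'
import cv2,numpy as np,sys
from rig import *
n=sys.argv[1];o=sys.argv[2]
p=camera_params(n)
im,d=get_image(n)
np.savez(f'{o}.npz',im=im,d=d,K=p['K'],R=p['R'],t=p['t'])
cv2.imwrite(f'pics/{o}.png',im[:,:,::-1])
E
python3 shot.py scene s0; python3 shot.py top t0
python3 -c "
from rig import *
print(observe(),grasp_offset)
for n in('scene','top','wrist'):print(n,camera_params(n))"
```

```text
pics
{'time_s': 0.1, 'q': array([ 6.20927502e+01,  2.18376931e+01,  7.43767388e+01,  5.68897104e-06,
        8.38585326e+01, -1.23340726e+01]), 'qvel': array([-0.07174901, -0.00696678, -0.15016931,  0.06220585, -0.05794164,
       -0.00195477]), 'joint_efforts': array([ 3.39805498e-03, -4.49217832e+01, -2.31655866e+01, -2.13222356e-04,
        3.63248633e-03, -3.35136633e-05]), 'position': array([0.14752654, 0.52959001, 0.23078986]), 'tool_rot': array([[-9.63288271e-01,  2.68468530e-01, -5.96124023e-04],
       [ 2.68469054e-01,  9.63287652e-01, -1.12532702e-03],
       [ 2.72124018e-04, -1.24405517e-03, -9.99999189e-01]]), 'ft_force': array([ 0.92346183, -0.50742934,  0.12788049]), 'wrist_torque': array([0.0101099 , 0.01975739, 0.03316775]), 'gripper_force': 0.0, 'grip_width': 0.08531018027977194} 0.0187
scene {'K': array([[532.66094578,   0.        , 280.08786993],
       [  0.        , 532.66094578, 200.96098936],
       [  0.        ,   0.        ,   1.        ]]), 'R': array([[ 0.72073816,  0.69305989, -0.0143001 ],
       [ 0.57752804, -0.61174636, -0.54058095],
       [-0.3834
[... 163 characters left out ...]
      , 518.42625745, 212.37135928],
       [  0.        ,   0.        ,   1.        ]]), 'R': array([[-0.02681263, -0.99953572, -0.01447174],
       [-0.98896767,  0.02863341, -0.14533782],
       [ 0.14568472,  0.01041519, -0.98927624]]), 't': array([-0.00684777,  0.52134412,  1.3763681 ])}
wrist {'K': array([[325.1922621 ,   0.        , 277.52080885],
       [  0.        , 325.1922621 , 211.25318803],
       [  0.        ,   0.        ,   1.        ]]), 'R': array([[ 2.68693190e-01,  9.63225595e-01, -6.50114348e-04],
       [ 9.22322720e-01, -2.57088562e-01,  2.88489640e-01],
       [ 2.77713468e-01, -7.81148170e-02, -9.57482796e-01]]), 't': array([-0.54975968, -0.03701927,  0.37827051])}
```

View pics/s0.png

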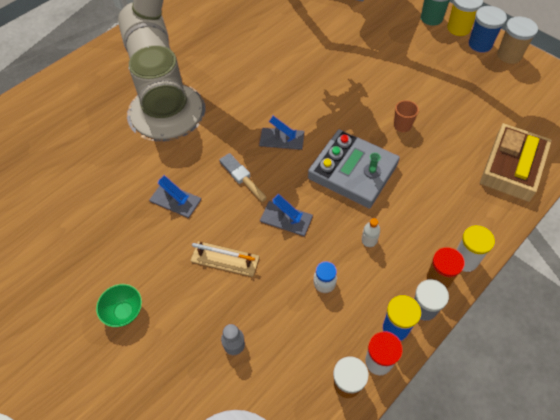

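View pics/t0.png

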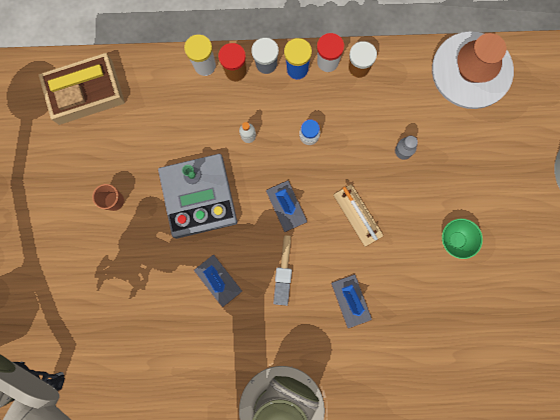

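The top view shows the cradle and rod at about (360,212), head to the upper left at (348,187). The farthest rest is at (286,205). The tester is at (200,195), vial (191,172), with the keys red (182,219), green (200,215) and yellow (218,211). The scene view shows the same layout: rod (223,252), rest (287,213), tester (354,165).

```bash
cat > geo.py <<'E'
import numpy as np,cv2
def load(o):
    z=np.load(o+'.npz');return z
def cloud(z):
    K,R,t=z['K'],z['R'],z['t'];d=z['d'];v,u=np.mgrid[:d.shape[0],:d.shape[1]]
    c=np.stack([(u-K[0,2])/K[0,0]*d,(v-K[1,2])/K[1,1]*d,d],-1)
    return (c-t)@R
def hsv(z): return cv2.cvtColor(z['im'],cv2.COLOR_RGB2HSV).astype(int)
def box(m,x0,y0,x1,y1):
    w=np.zeros_like(m);w[y0:y1,x0:x1]=1;return m&w
def ray(z,uv):
    K,R,t=z['K'],z['R'],z['t'];d=np.array([(uv[0]-K[0,2])/K[0,0],(uv[1]-K[1,2])/K[1,1],1.])@R
    return -t@R,d/np.linalg.norm(d)
def onplane(z,uv,h):
    c,d=ray(z,uv);return c+d*(h-c[2])/d[2]
def tri(r):
    A=sum(np.eye(3)-np.outer(d,d) for c,d in r);b=sum((np.eye(3)-np.outer(d,d))@c for c,d in r)
    x=np.linalg.solve(A,b);return x,[np.linalg.norm(np.cross(x-c,d)) for c,d in r]
E
cat > m1.py <<'E'
from geo import *
np.set_printoptions(precision=4,suppress=True)
W={'t0':dict(rod=(330,170,390,250),rest=(262,175,312,235),keys=(165,195,240,230),vial=(175,155,205,190),test=(150,140,245,245)),
   's0':dict(rod=(185,235,265,275),rest=(258,190,318,240),keys=(315,130,356,178),vial=(362,145,388,182),test=(300,125,405,210))}
for o in W:
    z=load(o);H=hsv(z);h,s,v=H[...,0],H[...,1],H[...,2];P=cloud(z);w=W[o]
    print(o)
    def show(n,m):
        p=P[m];uv=np.argwhere(m)[:,::-1]
        if len(p)<3: print(n,'few');return
        print(n,len(p),'uv',uv.mean(0).round(1),'med',np.median(p,0),'min',p.min(0),'max',p.max(0))
        return p,uv
    org=box((h>5)&(h<18)&(s>200)&(v>170),*w['rod']);show('orange',org)
    wh=box((s<60)&(v>150),*w['rod']);show('white/steel',wh)
    # rod by height: above 40mm
    m=box((P[...,2]>.041)&(P[...,2]<.06),*w['rod']);r=show('rod h',m)
    q=r[0];c=q.mean(0);U,S,V=np.linalg.svd(q-c);print(' axis',V[0],'spread',S/len(q)**.5,'ends',((q-c)@V[0]).min(),((q-c)@V[0]).max(), 'c',c)
    bl=box((h>100)&(h<125)&(s>150)&(v>60),*w['rest']);r=show('blue',bl);q=r[0];c=q.mean(0);U,S,V=np.linalg.svd(q-c);print(' axis',V[0],S/len(q)**.5)
    rc=cv2.minAreaRect(q[:,:2].astype(np.float32));print(' rect',rc,'box',cv2.boxPoints(rc)) 
    hi=q[q[:,2]>q[:,2].max()-.01].mean(0);lo=q[q[:,2]<q[:,2].min()+.01].mean(0);print(' hi',hi,'lo',lo)
    b=box((P[...,2]>.004)&(P[...,2]<.012)&(v<110)&(s<110),*w['rest']);r=show('base',b);rc=cv2.minAreaRect(r[0][:,:2].astype(np.float32));print(' rect',rc,'box',cv2.boxPoints(rc)) 
    for n,mm in dict(yellow=(h>20)&(h<34),green=(h>50)&(h<85),red=(h<6)|(h>174)).items():
        show(n,box(mm&(s>120)&(v>90),*w['keys']))
    show('vial',box((h>45)&(h<90)&(s>80),*w['vial']))
    m=box((P[...,2]>.04)&(P[...,2]<.05),*w['test']);r=show('tester',m);rc=cv2.minAreaRect(r[0][:,:2].astype(np.float32));print(' rect',rc)
    for k in ('rod','rest','test'):
        x0,y0,x1,y1=w[k]
        f=4 if k=='test' else 6
        cv2.imwrite(f'pics/{o}_{k}.png',cv2.resize(z['im'][y0:y1,x0:x1,::-1],None,fx=f,fy=f,interpolation=cv2.INTER_CUBIC))
E
python3 m1.py
```

```text
t0
orange 7 uv [347.6 193.9] med [ 0.5654 -0.1993  0.0452] min [ 0.5542 -0.2049  0.0392] max [ 0.5856 -0.1867  0.0461]
white/steel 177 uv [363.6 219.8] med [ 0.4955 -0.236   0.0441] min [ 0.3149 -0.2761  0.0005] max [ 0.5519 -0.0361  1.4373]
rod h 218 uv [359.3 213.4] med [ 0.5095 -0.2263  0.0453] min [ 0.4401 -0.2676  0.041 ] max [ 0.5856 -0.1806  0.0528]
 axis [-0.8745 -0.4849  0.0002] spread [0.0499 0.0041 0.0025] ends -0.08444054040429644 0.08093533294387788 c [ 0.5115 -0.2251  0.0453]
blue 279 uv [285.3 201.6] med [ 0.5487 -0.0256  0.0475] min [ 0.3149 -0.0489 -0.0005] max [ 0.5918 -0.0004  1.4373]
 axis [-0.2155 -0.0293  0.9761] [0.0876 0.0185 0.0088]
 rect ((0.4543655514717102, -0.03839085251092911), (0.27567869424819946, 0.04280606657266617), 7.888245105743408) box [[ 0.3149 -0.0361]
 [ 0.3208 -0.0785]
 [ 0.5938 -0.0407]
 [ 0.588   0.0017]]
 hi [ 0.3149 -0.0361  1.4373] lo [ 0.5626 -0.0375  0.0046]
base 270 uv [285.7 207.9] med [ 0.523  -0.0258  0.0074] min [ 0.4736 -0.0817  0.004 ] max [0.6144 0.0248 0.0119]
 rect ((0.5451854467391968, -0.026056818664073944), (0.129980728030
[... 1955 characters left out ...]
841]
 [ 0.6201 -0.0343]
 [ 0.5936  0.0305]]
yellow 60 uv [327.  162.2] med [0.5295 0.1564 0.0665] min [0.5154 0.1455 0.0545] max [0.5403 0.1706 0.0745]
green 185 uv [346.2 159.3] med [0.5659 0.2067 0.0501] min [ 0.5094 -0.5626  0.0429] max [1.064  0.253  1.2518]
red 54 uv [344.1 138.1] med [0.509  0.2533 0.0669] min [0.4875 0.244  0.0473] max [0.5208 0.2788 0.0763]
vial 149 uv [373.4 161.7] med [0.6316 0.2258 0.0949] min [ 0.5704 -0.5626  0.0434] max [1.064  0.2632 1.2518]
tester 2566 uv [355.7 166.7] med [0.5889 0.2058 0.0464] min [0.4638 0.1117 0.0401] max [0.6921 0.3266 0.05  ]
 rect ((0.5775618553161621, 0.21957385540008545), (0.2010161131620407, 0.18463705480098724), 11.606056213378906)
```

```bash
cat > plan.py <<'E'
import numpy as np
from scipy.spatial.transform import Rotation as Ro
from rig import observe,grasp_offset
np.set_printoptions(precision=4,suppress=True)
def frame(x,z):
    z=np.array(z,float);z/=np.linalg.norm(z);x=np.array(x,float);x-=z*(x@z);x/=np.linalg.norm(x)
    return np.stack([x,np.cross(z,x),z],1)
def plan(p,R,p0=None,R0=None,grasp=True):
    s=observe();p=np.array(p,float)
    p0=s['position'] if p0 is None else p0;R0=s['tool_rot'] if R0 is None else R0
    if grasp: p=p+grasp_offset*R[:,2]
    d=R0.T@(p-p0)/.5;r=Ro.from_matrix(R0.T@R).as_rotvec()/np.pi
    print('shift',d.round(4),'turn',r.round(4),'rows',max(np.linalg.norm(d)*10,np.linalg.norm(r)*180/8.59).round(1));return p,R
E
cat > m2.py <<'E'
from geo import *
np.set_printoptions(precision=4,suppress=True)
for o,w in (('t0',(262,175,312,235)),('s0',(258,190,318,240))):
    z=load(o);H=hsv(z);h,s,v=H[...,0],H[...,1],H[...,2];P=cloud(z)
    m=box((h>100)&(h<125)&(s>150)&(v>60)&(P[...,2]<.12)&(P[...,2]>.015),*w);q=P[m]
    A=np.c_[q[:,:2],np.ones(len(q))];c=np.linalg.lstsq(A,q[:,2],rcond=None)[0];g=np.linalg.norm(c[:2])
    print(o,len(q),'slope',np.degrees(np.arctan(g)),'uphill yaw',np.degrees(np.arctan2(c[1],c[0])),'z',q[:,2].min(),q[:,2].max())
    for yaw in (22.1,):
        x=np.array([np.cos(np.radians(yaw)),np.sin(np.radians(yaw))]);y=np.array([-x[1],x[0]]);O=np.array([.5549,-.0226])
        L=np.c_[(q[:,:2]-O)@x,(q[:,:2]-O)@y,q[:,2]]
        for b in np.arange(-.05,.05,.01):
            k=L[(L[:,0]>=b)&(L[:,0]<b+.01)]
            if len(k)>2: print(' x %.3f y %.4f..%.4f mean %.4f z %.4f..%.4f'%(b,k[:,1].min(),k[:,1].max(),k[:,1].mean(),k[:,2].min(),k[:,2].max()))
E
python3 m2.py
python3 - <<'E'
from plan import *
y=np.radians(28.8);x=np.array([np.cos(y),np.sin(y),0])
p=np.array([.5135,-.2245,.042])+.030*x
R=frame(-x,[0,0,-1])
print(p);plan(p+[0,0,.12],R)
E
```

```text
t0 269 slope 40.102726897706944 uphill yaw -154.15933091204082 z 0.018068093174604494 0.09108783264355527
 x -0.050 y -0.0087..0.0115 mean 0.0000 z 0.0722..0.0832
 x -0.040 y -0.0156..0.0144 mean -0.0006 z 0.0619..0.0911
 x -0.030 y -0.0146..0.0146 mean -0.0003 z 0.0533..0.0807
 x -0.020 y -0.0144..0.0157 mean -0.0004 z 0.0429..0.0700
 x -0.010 y -0.0151..0.0156 mean 0.0002 z 0.0352..0.0610
 x 0.000 y -0.0140..0.0153 mean 0.0004 z 0.0245..0.0473
 x 0.010 y -0.0141..0.0154 mean 0.0004 z 0.0181..0.0414
 x 0.020 y -0.0147..0.0140 mean -0.0000 z 0.0209..0.0354
 x 0.030 y -0.0129..0.0083 mean -0.0028 z 0.0270..0.0314
s0 309 slope 41.92315810985362 uphill yaw -146.59796199330466 z 0.01605443344010003 0.08887371367792359
 x -0.050 y -0.0047..0.0081 mean 0.0014 z 0.0730..0.0853
 x -0.040 y -0.0134..0.0151 mean 0.0026 z 0.0640..0.0889
 x -0.030 y -0.0151..0.0142 mean 0.0021 z 0.0518..0.0838
 x -0.020 y -0.0147..0.0151 mean 0.0021 z 0.0223..0.0744
 x -0.010 y -0.0132..0.0171 mean 0.0028 z 0.0161..0.0649
 x 0.000 y -0.0142..0.0158 mean 0.0035 z 0.0246..0.0550
 x 0.010 y -0.0173..0.0151 mean 0.0014 z 0.0189..0.0423
 x 0.020 y -0.0145..0.0150 mean -0.0007 z 0.0237..0.0369
 x 0.030 y -0.0104..0.0087 mean -0.0043 z 0.0307..0.0387
[ 0.5398 -0.21    0.042 ]
shift [-1.1529 -1.2141  0.1762] turn [-0.0003 -0.0002 -0.2465] rows 16.8
```

The blue surface climbs at yaw 202°, towards the robot, so the stop is at the far end. I'll grip the rod tilted 20° towards its foot. In the rest the tool then leans 25° inward, and I'll regrip along the rod from the head so it can be lowered with the tool vertical.

```bash
cat > poses.py <<'E'
from plan import *
def u(d): return np.array([np.cos(np.radians(d)),np.sin(np.radians(d)),0])
Z=np.array([0,0,1.])
def tilt(yaw,ang,x): # tool z: heading yaw, elevation ang(deg, -90 = down); x: wished tool x
    a=np.radians(ang);return frame(x,np.cos(a)*u(yaw)+np.sin(a)*Z)
cy=28.8;cx=u(cy);rodc=np.array([.5135,-.2245,.042])
Rc=tilt(cy,-110,cx);gc=rodc+.033*cx
rx=u(202.1);seat=np.array([.5363,-.0302,0])-.04*rx+.024*Z
rr=(rx+Z)/2**.5
Rp=tilt(202.1,-65,rx);gp=seat+.118*rr
vial=np.array([.6310,.2300,.056])
E
python3 - <<'E'
from poses import *
m,R=plan([.40,.12,.24],tilt(90,-90,u(100)))
plan(gc+[0,0,.10],Rc,m,R)
E
```

```text
shift [-0.7063 -0.6535  0.0196] turn [-0.0004  0.0001  0.3579] rows 9.6
shift [-0.7008  0.1543  0.1937] turn [ 0.069  -0.0964  0.3913] rows 8.6
```

```bash
python3 -m handwheel '[[[-0.706,-0.654,0.02],[0,0,0.358]],[[-0.706,-0.654,0.02],[0,0,0.358]],[[-0.706,-0.654,0.02],[0,0,0.358]],[[-0.706,-0.654,0.02],[0,0,0.358]],[[-0.706,-0.654,0.02],[0,0,0.358]],[[-0.706,-0.654,0.02],[0,0,0.358]],[[-0.706,-0.654,0.02],[0,0,0.358]],[[-0.706,-0.654,0.02],[0,0,0.358]],[[-0.706,-0.654,0.02],[0,0,0.358]],[[-0.706,-0.654,0.02],[0,0,0.358]]]' 1
python3 -m handwheel '[[[-0.70,0.154,0.194],[0.069,-0.096,0.391]],[[-0.70,0.154,0.194],[0.069,-0.096,0.391]],[[-0.70,0.154,0.194],[0.069,-0.096,0.391]],[[-0.70,0.154,0.194],[0.069,-0.096,0.391]],[[-0.70,0.154,0.194],[0.069,-0.096,0.391]],[[-0.70,0.154,0.194],[0.069,-0.096,0.391]],[[-0.70,0.154,0.194],[0.069,-0.096,0.391]],[[-0.70,0.154,0.194],[0.069,-0.096,0.391]],[[-0.70,0.154,0.194],[0.069,-0.096,0.391]],[[-0.70,0.154,0.194],[0.069,-0.096,0.391]]]'
python3 - <<'E'
from poses import *
print(observe()['q'])
plan(gc+[0,0,.1],Rc)
E
python3 shot.py wrist w1
```

```text
time_s: 1.1
position: [0.401, 0.1173, 0.2211]
tool_rot: [[-0.171, 0.985, -0.0], [0.985, 0.171, -0.0], [-0.0, -0.0, -1.0]]
ft_force: [0.2, 0.7, -0.8]
grip_width: 0.0852
gripper_force: 0.0
time_s: 2.1
position: [0.5365, -0.2118, 0.1231]
tool_rot: [[0.823, 0.481, -0.301], [0.453, -0.877, -0.163], [-0.342, -0.002, -0.94]]
ft_force: [-0.9, 0.3, 0.4]
grip_width: 0.0852
gripper_force: 0.0
[-26.0895  36.3685  69.9741 -16.2236  85.7795  38.0557]
shift [-0.0003  0.0002 -0.0027] turn [-0.0008  0.0001  0.0001] rows 0.0
```

View pics/w1.png

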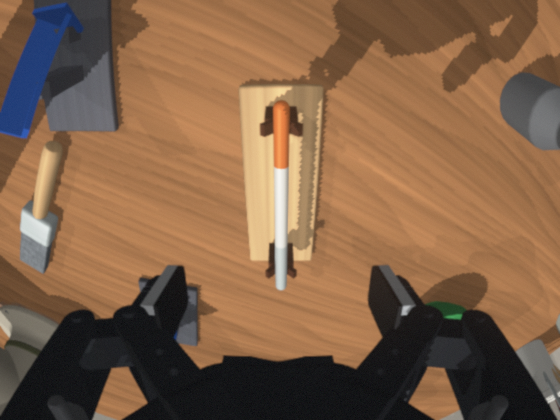

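The wrist view shows the rod from head (281,103) to foot (281,289), close to the middle of the fingers. I'll check its line with rays at the measured height.

```bash
cat > fish.py <<'E'
from geo import *
def fray(z,uv):
    K,R,t=z['K'],z['R'],z['t'];a=np.array([(uv[0]-K[0,2]),(uv[1]-K[1,2])])/K[0,0];th=np.hypot(*a)
    d=np.array([*(a/th*np.sin(th)),np.cos(th)])@R
    return -t@R,d
def fplane(z,uv,h):
    c,d=fray(z,uv);return c+d*(h-c[2])/d[2]
E
python3 - <<'E'
from fish import *;from poses import *
z=load('w1');H=hsv(z);h,s,v=[H[...,i] for i in range(3)]
org=box((h>3)&(h<15)&(s>180)&(v>140),265,90,300,175);wh=box((s<60)&(v>150),270,165,295,262)
for m in(org,wh):
    uv=np.argwhere(m)[:,::-1];print(len(uv),uv.mean(0),uv.min(0),uv.max(0),fplane(z,uv.mean(0),.045))
H_=fplane(z,(281.5,101),.042);F=fplane(z,(281,290.5),.042)
print(H_,F,(H_+F)/2,np.linalg.norm(H_-F),np.degrees(np.arctan2(*(H_-F)[1::-1])), 'rod est',rodc+.085*cx,rodc-.085*cx)
plan(gc,Rc)
E
```

```text
19 [279.1579 109.    ] [274 103] [285 127] [ 0.5849 -0.1859  0.045 ]
1197 [280.4929 212.3525] [274 168] [287 261] [ 0.5181 -0.2239  0.045 ]
[ 0.5892 -0.1852  0.042 ] [ 0.4385 -0.2687  0.042 ] [ 0.5139 -0.2269  0.042 ] 0.17230581290817037 29.009450307015587 rod est [ 0.588  -0.1836  0.042 ] [ 0.439  -0.2654  0.042 ]
shift [0.0681 0.0017 0.1864] turn [-0.0004 -0.0002  0.001 ] rows 2.0
```

```bash
python3 -m handwheel '[[[0.034,0.004,0.093],[0,0,0]],[[0.051,0.004,0.14],[0,0,0]],[[0.06,0.004,0.165],[0,0,0]],[[0.068,0.004,0.186],[0,0,0]],[[0.068,0.004,0.186],[0,0,0]],[[0.068,0.004,0.186],[0,0,0]]]' 1
python3 -m handwheel '[[[0,0,0],[0,0,0]],[[0,0,0],[0,0,0]],[[0,0,0],[0,0,0]],[[0,0,0],[0,0,0]],[[0,0,0],[0,0,0]],[[0,0,0],[0,0,0]],[[0,0,0],[0,0,0]],[[0,0,0],[0,0,0]]]' 0 60
python3 - <<'E'
from poses import *
print(observe()['q'])
m,R=plan(gc+[0,0,.12],Rc)
# mid: turn 90 yaw
yaw=115.5;m2=plan([.53,-.12,.22],tilt(yaw,-112,u(yaw)),m,R)
m3=plan(gp+.0*rr+[0,0,.08],Rp,*m2)
E
```

```text
time_s: 2.75
position: [0.5381, -0.213, 0.0264]
tool_rot: [[0.824, 0.483, -0.298], [0.454, -0.876, -0.165], [-0.34, 0.001, -0.94]]
ft_force: [0.1, 0.0, 0.5]
grip_width: 0.0855
gripper_force: 0.0
time_s: 3.55
position: [0.5379, -0.2133, 0.0256]
tool_rot: [[0.824, 0.482, -0.298], [0.453, -0.876, -0.165], [-0.341, 0.0, -0.94]]
ft_force: [1.0, -2.5, 1.3]
grip_width: 0.0078
gripper_force: 58.5
[-26.1469  42.9293  75.0867 -16.8638  74.3757  41.3551]
shift [-0.0814 -0.0038 -0.2234] turn [ 0.0002 -0.0004  0.0002] rows 2.4
shift [ 0.0312 -0.1533 -0.1353] turn [-0.1726 -0.0089 -0.4497] rows 10.1
shift [ 0.188  -0.0138 -0.0066] turn [ 0.0129  0.2084 -0.4924] rows 11.2
```

```bash
python3 -m handwheel '[[[-0.04,-0.002,-0.11],[0,0,0]],[[-0.081,-0.004,-0.223],[0,0,0]],[[-0.081,-0.004,-0.223],[0,0,0]],[[-0.081,-0.004,-0.223],[0,0,0]]]'
python3 -m handwheel '[[[0.03,-0.153,-0.135],[-0.173,-0.009,-0.45]],[[0.03,-0.153,-0.135],[-0.173,-0.009,-0.45]],[[0.03,-0.153,-0.135],[-0.173,-0.009,-0.45]],[[0.03,-0.153,-0.135],[-0.173,-0.009,-0.45]],[[0.03,-0.153,-0.135],[-0.173,-0.009,-0.45]],[[0.03,-0.153,-0.135],[-0.173,-0.009,-0.45]],[[0.03,-0.153,-0.135],[-0.173,-0.009,-0.45]],[[0.03,-0.153,-0.135],[-0.173,-0.009,-0.45]],[[0.03,-0.153,-0.135],[-0.173,-0.009,-0.45]],[[0.03,-0.153,-0.135],[-0.173,-0.009,-0.45]]]'
python3 - <<'E'
from poses import *
print(observe()['q'])
plan(gp+[0,0,.08],Rp)
E
```

```text
time_s: 3.95
position: [0.5373, -0.2113, 0.1468]
tool_rot: [[0.825, 0.482, -0.295], [0.453, -0.876, -0.166], [-0.338, 0.003, -0.941]]
ft_force: [-0.0, -0.4, -1.2]
grip_width: 0.0081
gripper_force: 58.6
time_s: 4.95
position: [0.5315, -0.1256, 0.2005]
tool_rot: [[-0.395, 0.905, 0.157], [0.84, 0.425, -0.337], [-0.372, -0.001, -0.928]]
ft_force: [1.0, -0.2, 0.0]
grip_width: 0.0081
gripper_force: 58.7
[-18.3215  18.6711  88.0256 -18.3551  59.2749 -35.9705]
shift [ 0.1839 -0.0127 -0.0091] turn [ 0.0134  0.2069 -0.4943] rows 11.2
```

```bash
python3 -m handwheel '[[[0.184,-0.013,-0.009],[0.013,0.207,-0.494]],[[0.184,-0.013,-0.009],[0.013,0.207,-0.494]],[[0.184,-0.013,-0.009],[0.013,0.207,-0.494]],[[0.184,-0.013,-0.009],[0.013,0.207,-0.494]],[[0.184,-0.013,-0.009],[0.013,0.207,-0.494]],[[0.184,-0.013,-0.009],[0.013,0.207,-0.494]],[[0.184,-0.013,-0.009],[0.013,0.207,-0.494]],[[0.184,-0.013,-0.009],[0.013,0.207,-0.494]],[[0.184,-0.013,-0.009],[0.013,0.207,-0.494]],[[0.184,-0.013,-0.009],[0.013,0.207,-0.494]]]'
python3 - <<'E'
from poses import *
print(observe()['q'])
plan(gp+[0,0,.04]-.001*Rp[:,2],Rp)
E
python3 shot.py scene s1;python3 shot.py wrist w2
python3 -c "
import cv2,numpy as np
a=cv2.imread('pics/s1.png')[130:270,190:350];a=cv2.resize(a,None,fx=2.6,fy=2.6);b=cv2.imread('pics/w2.png')[:,80:480]
h=420;a=cv2.resize(a,(400,350));a=np.vstack([a,np.zeros((70,400,3),np.uint8)])
cv2.imwrite('pics/v1.png',np.hstack([a,b]))"
```

```text
time_s: 5.95
position: [0.4892, -0.0499, 0.1706]
tool_rot: [[-0.916, -0.223, -0.333], [-0.189, 0.973, -0.133], [0.354, -0.059, -0.933]]
ft_force: [-0.8, -0.4, -0.3]
grip_width: 0.0079
gripper_force: 58.6
[ -13.3521   28.0676   77.4457  -11.8985   91.9148 -114.2318]
shift [-0.0277  0.0057  0.0731] turn [ 0.0027  0.0219 -0.0542] rows 1.2
```

View pics/v1.png

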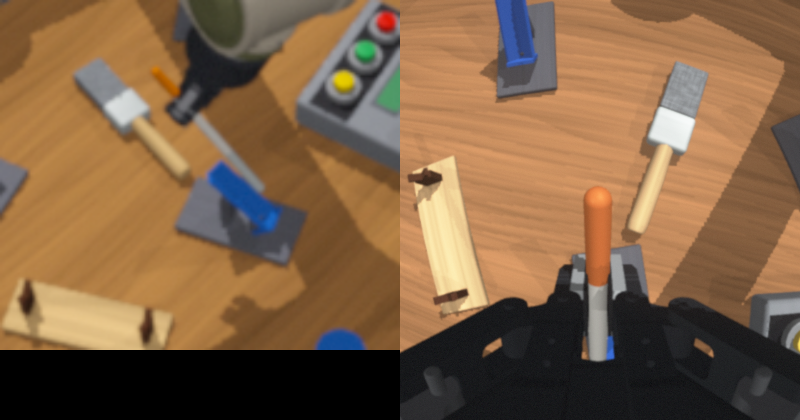

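The scene part shows the rod held above the rest's trough, head towards the robot. The wrist part shows the orange head at (598,235) in line with the fingers. Next I'll move to 40 mm above the seat and measure the foot.

```bash
python3 -m handwheel '[[[-0.028,0.006,0.073],[0.003,0.022,-0.054]],[[-0.028,0.006,0.073],[0.003,0.022,-0.054]],[[-0.028,0.006,0.073],[0.003,0.022,-0.054]],[[-0.028,0.006,0.073],[0.003,0.022,-0.054]]]'
python3 shot.py scene s2; python3 shot.py top t2
cat > rodm.py <<'E'
import sys;from fish import *;from poses import *
pred=None
def rodmeas(o,z0,z1,win,pr):
    z=load(o);H=hsv(z);h,s,v=[H[...,i] for i in range(3)];P=cloud(z)
    m=box((P[...,2]>z0)&(P[...,2]<z1)&~((h>100)&(h<125)&(s>130)),*win)
    a,d=pr;q=P-a;al=q@d;pe=np.linalg.norm(q-al[...,None]*d,axis=-1)
    m&=(pe<.02)&(s<90)&(v>90)
    q=P[m];c=np.median(q,0);q=q[np.linalg.norm(np.cross(q-c,d),axis=1)<.012];c=q.mean(0);V=np.linalg.svd(q-c)[2][0];V*=np.sign(V@d)
    al=(q-c)@V;print(o,len(q),'c',c,'axis',V,'elev',np.degrees(np.arcsin(V[2])),'yaw',np.degrees(np.arctan2(V[1],V[0])),'low end',c+V*al.min(),'lat off of line',np.cross(c-a,d).round(4))
E
python3 - <<'E'
from rodm import *
S=observe();R=S['tool_rot'];g=S['position']-grasp_offset*R[:,2]+.001*R[:,2]
d=np.cos(np.radians(20))*R[:,0]-np.sin(np.radians(20))*R[:,2];f=g-.118*d
print('g',g,'d',d,'foot pred',f,'seat',seat)
for o,w in(('s2',(230,150,320,240)),('t2',(250,150,320,260))): rodmeas(o,.03,.2,w,(f,d))
plan(gp+[0,0,.005]-.001*Rp[:,2],Rp)
E
```

```text
time_s: 6.45
position: [0.4904, -0.0495, 0.134]
tool_rot: [[-0.846, -0.369, -0.384], [-0.332, 0.929, -0.161], [0.416, -0.008, -0.909]]
ft_force: [0.0, 0.6, -0.0]
grip_width: 0.0081
gripper_force: 58.6
g [ 0.4973 -0.0467  0.1503] d [-0.6639 -0.258   0.7019] foot pred [ 0.5756 -0.0163  0.0675] seat [ 0.5734 -0.0152  0.024 ]
s2 117 c [ 0.544  -0.0281  0.1063] axis [-0.6366 -0.2893  0.7148] elev 45.630781107311876 yaw -155.56059591724514 low end [ 0.5733 -0.0148  0.0733] lat off of line [ 0.0017 -0.0036  0.0003]
t2 13 c [ 0.4896 -0.0559  0.1542] axis [-0.2571  0.4007  0.8794] elev 61.57118864544701 yaw 122.68654449660731 low end [ 0.4925 -0.0604  0.1444] lat off of line [-0.0054  0.0028 -0.0041]
shift [-0.0293  0.002   0.0697] turn [-0.0014  0.0023 -0.0031] rows 0.8
```

The rod's foot and axis match the prediction, so I'm lowering it.

```bash
python3 -m handwheel '[[[-0.015,0.001,0.035],[0,0,0]],[[-0.022,0.002,0.052],[-0.001,0.002,-0.003]],[[-0.029,0.002,0.07],[-0.001,0.002,-0.003]],[[-0.029,0.002,0.07],[-0.001,0.002,-0.003]],[[-0.029,0.002,0.07],[-0.001,0.002,-0.003]],[[-0.029,0.002,0.07],[-0.001,0.002,-0.003]]]'
python3 - <<'E'
from poses import *
plan(gp+[0,0,.0]-.001*Rp[:,2],Rp)
E
```

```text
time_s: 7.15
position: [0.4887, -0.0493, 0.0955]
tool_rot: [[-0.838, -0.378, -0.392], [-0.343, 0.926, -0.16], [0.424, 0.0, -0.906]]
ft_force: [-0.5, -0.0, -0.4]
grip_width: 0.0079
gripper_force: 58.7
shift [-0.0042 -0.0005  0.007 ] turn [-0.0002 -0.0004  0.0007] rows 0.1
```

```bash
python3 -m handwheel '[[[-0.002,0,0.004],[0,0,0]],[[-0.002,0,0.004],[0,0,0]],[[-0.002,0,0.004],[0,0,0]]]'
python3 -m handwheel '[[[-0.001,0,0.002],[0,0,0]],[[-0.001,0,0.002],[0,0,0]],[[-0.001,0,0.002],[0,0,0]]]'
python3 -m handwheel '[[[-0.001,0,0.002],[0,0,0]],[[-0.001,0,0.002],[0,0,0]],[[-0.001,0,0.002],[0,0,0]]]'
python3 - <<'E'
from poses import *
plan(gp-.001*Rp[:,2],Rp)
E
```

```text
time_s: 7.45
position: [0.489, -0.0494, 0.0931]
tool_rot: [[-0.839, -0.379, -0.392], [-0.343, 0.926, -0.16], [0.423, -0.0, -0.906]]
ft_force: [1.1, -0.8, 2.0]
grip_width: 0.008
gripper_force: 59.0
time_s: 7.75
position: [0.4891, -0.0496, 0.092]
tool_rot: [[-0.839, -0.379, -0.392], [-0.343, 0.926, -0.161], [0.423, -0.001, -0.906]]
ft_force: [2.9, -2.9, 4.7]
grip_width: 0.008
gripper_force: 59.2
time_s: 8.05
position: [0.4894, -0.0498, 0.0911]
tool_rot: [[-0.839, -0.379, -0.391], [-0.343, 0.926, -0.161], [0.423, -0.001, -0.906]]
ft_force: [3.0, -3.4, 7.4]
grip_width: 0.0078
gripper_force: 59.4
shift [ 0.0004  0.001  -0.0005] turn [-0.0007 -0.0001  0.0005] rows 0.0
```

```bash
python3 -m handwheel '[[[0,0,0],[0,0,0]],[[0,0,0],[0,0,0]],[[0,0,0],[0,0,0]],[[0,0,0],[0,0,0]],[[0,0,0],[0,0,0]]]' 0.45
python3 -m handwheel '[[[0,0,-0.1],[0,0,0]],[[0,0,-0.2],[0,0,0]],[[0,0,-0.24],[0,0,0]],[[0,0,-0.24],[0,0,0]],[[0,0,-0.24],[0,0,0]]]'
python3 shot.py wrist w3; python3 shot.py scene s3; python3 shot.py top t3
python3 - <<'E'
from rodm import *
for o,w in(('s3',(230,150,320,240)),('t3',(250,150,320,260))): rodmeas(o,.05,.2,w,(seat,rr))
import cv2
a=cv2.imread('pics/s3.png')[150:250,220:330];a=cv2.resize(a,(400,364));a=np.vstack([a,np.zeros((56,400,3),np.uint8)])
b=cv2.imread('pics/w3.png')[:,80:480]
cv2.imwrite('pics/v2.png',np.hstack([a,b]))
print(observe()['q'])
E
```

```text
time_s: 8.55
position: [0.4885, -0.0491, 0.0904]
tool_rot: [[-0.838, -0.379, -0.393], [-0.343, 0.926, -0.16], [0.425, 0.001, -0.905]]
ft_force: [0.5, -0.8, 0.1]
grip_width: 0.0381
gripper_force: 0.0
time_s: 9.05
position: [0.5353, -0.03, 0.1985]
tool_rot: [[-0.837, -0.379, -0.394], [-0.343, 0.926, -0.16], [0.425, 0.001, -0.905]]
ft_force: [0.3, 0.0, -0.2]
grip_width: 0.0384
gripper_force: 0.0
s3 127 c [ 0.5247 -0.0359  0.0832] axis [-0.665 -0.263  0.699] elev 44.343610801274615 yaw -158.42386389541394 low end [ 0.5571 -0.0231  0.0491] lat off of line [ 0.0011 -0.0044 -0.0006]
t3 84 c [ 0.5237 -0.0348  0.0813] axis [-0.6747 -0.2459  0.6959] elev 44.09972429617736 yaw -159.9737605009873 low end [ 0.5549 -0.0234  0.0491] lat off of line [ 0.0014 -0.0024  0.0003]
[  -9.6489   32.9922   64.816   -13.2943  103.7115 -122.6051]
```

View pics/v2.png

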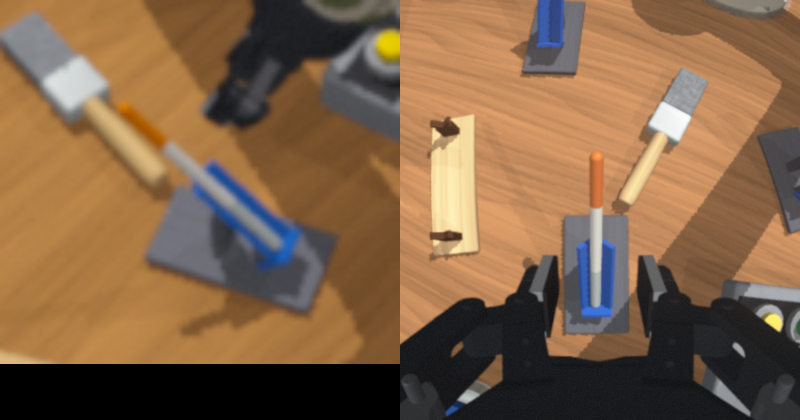

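The rod lies in the trough with its foot at the stop and is released: scene head at (120,105), wrist head (597,155) to foot (597,305), axis 44–45°. Next is the regrip along the rod from the head.

```bash
cat >> poses.py <<'E'
Rg=tilt(202.1,-135,rx);gg=seat+.130*rr
E
python3 - <<'E'
from poses import *
a=plan([.44,-.065,.29],tilt(202.1,-95,rx))
b=plan(gg+.09*rr,Rg,*a)
E
```

```text
shift [ 0.2426  0.0076 -0.0479] turn [ 0.0006 -0.168   0.0008] rows 3.5
shift [ 0.0216 -0.008   0.209 ] turn [-0.     -0.2222  0.    ] rows 4.7
```

```bash
python3 -m handwheel '[[[0.04,0,-0.1],[0,0,0]],[[0.243,0.008,-0.048],[0,-0.168,0]],[[0.243,0.008,-0.048],[0,-0.168,0]],[[0.243,0.008,-0.048],[0,-0.168,0]],[[0.243,0.008,-0.048],[0,-0.168,0]],[[0.243,0.008,-0.048],[0,-0.168,0]],[[0.243,0.008,-0.048],[0,-0.168,0]]]' 0.6
python3 -m handwheel '[[[0.022,-0.008,0.209],[0,-0.222,0]],[[0.022,-0.008,0.209],[0,-0.222,0]],[[0.022,-0.008,0.209],[0,-0.222,0]],[[0.022,-0.008,0.209],[0,-0.222,0]],[[0.022,-0.008,0.209],[0,-0.222,0]],[[0.022,-0.008,0.209],[0,-0.222,0]],[[0.022,-0.008,0.209],[0,-0.222,0]]]'
python3 - <<'E'
from poses import *
print(observe()['q'])
plan(gg+.09*rr,Rg)
plan(gg,Rg)
E
python3 shot.py wrist w4
```

```text
time_s: 9.9
position: [0.4416, -0.0644, 0.2721]
tool_rot: [[-0.922, -0.378, 0.08], [-0.376, 0.926, 0.034], [-0.087, 0.002, -0.996]]
ft_force: [0.1, -0.1, -0.7]
grip_width: 0.0511
gripper_force: 0.0
time_s: 10.6
position: [0.4853, -0.0075, 0.2439]
tool_rot: [[-0.715, -0.336, 0.613], [-0.247, 0.942, 0.227], [-0.654, 0.011, -0.757]]
ft_force: [-0.9, 0.7, -0.4]
grip_width: 0.0511
gripper_force: 0.0
[ -32.0058    2.8528  109.3313   43.2878   49.0392 -165.1554]
shift [ 0.1943 -0.0876  0.0358] turn [-0.0068 -0.023  -0.0126] rows 2.2
shift [ 0.1814 -0.0834  0.2153] turn [-0.0068 -0.023  -0.0126] rows 2.9
```

View pics/w4.png

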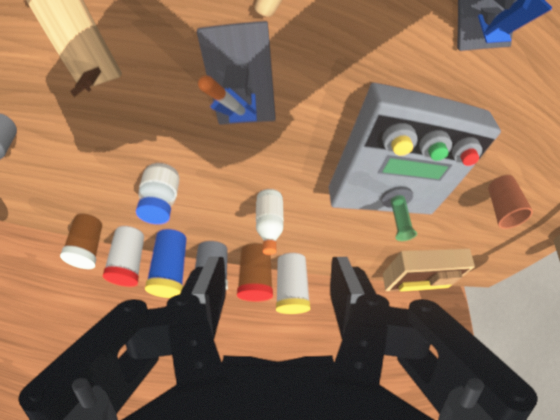

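The last joint ran to its limit, with the rod still lying in the rest at (205,85)–(230,105). I'll back off and take the half-turned grasp instead.

```bash
python3 -m handwheel '[[[0,0,-0.06],[0,0.0,0.047]],[[0.05,0,-0.1],[0,0,0.47]],[[0.05,0,-0.1],[0,0,0.47]],[[0.05,0,-0.1],[0,0,0.47]],[[0.05,0,-0.1],[0,0,0.47]],[[0.05,0,-0.1],[0,0,0.47]],[[0.05,0,-0.1],[0,0,0.47]],[[0.05,0,-0.1],[0,0,0.47]],[[0.05,0,-0.1],[0,0,0.47]],[[0.05,0,-0.1],[0,0,0.47]]]'
python3 - <<'E'
from poses import *
print(observe()['q'])
plan(gg+.12*rr,tilt(202.1,-135,-rx))
E
```

```text
time_s: 11.65
position: [0.4362, -0.0262, 0.2645]
tool_rot: [[-0.396, 0.685, 0.612], [0.917, 0.328, 0.226], [-0.046, 0.651, -0.758]]
ft_force: [0.1, -0.5, 0.2]
grip_width: 0.051
gripper_force: 0.0
[-40.6394  -3.7912 111.789   42.4514  57.588  -83.8864]
shift [-0.0742 -0.1529  0.0763] turn [-0.0142  0.0239  0.5148] rows 10.8
```

```bash
python3 -m handwheel '[[[-0.074,-0.153,0.076],[-0.014,0.024,0.515]],[[-0.074,-0.153,0.076],[-0.014,0.024,0.515]],[[-0.074,-0.153,0.076],[-0.014,0.024,0.515]],[[-0.074,-0.153,0.076],[-0.014,0.024,0.515]],[[-0.074,-0.153,0.076],[-0.014,0.024,0.515]],[[-0.074,-0.153,0.076],[-0.014,0.024,0.515]],[[-0.074,-0.153,0.076],[-0.014,0.024,0.515]],[[-0.074,-0.153,0.076],[-0.014,0.024,0.515]],[[-0.074,-0.153,0.076],[-0.014,0.024,0.515]],[[-0.074,-0.153,0.076],[-0.014,0.024,0.515]]]'
python3 - <<'E'
from poses import *
print(observe()['q'])
plan(gg+.12*rr,tilt(202.1,-135,-rx))
plan(gg,tilt(202.1,-135,-rx))
E
```

```text
time_s: 12.65
position: [0.4221, -0.0769, 0.1878]
tool_rot: [[0.609, 0.455, 0.65], [0.376, -0.887, 0.269], [0.699, 0.081, -0.711]]
ft_force: [-0.1, 0.5, 0.7]
grip_width: 0.0513
gripper_force: 0.0
[-53.439    5.5123 121.6241  55.8488  55.5463 -26.9275]
shift [-0.0006 -0.0008  0.0002] turn [-0.0015  0.0015  0.0379] rows 0.8
shift [0.0005 0.0004 0.2402] turn [-0.0015  0.0015  0.0379] rows 2.4
```

```bash
python3 -m handwheel '[[[0,0,0],[-0.002,0.002,0.038]],[[0,0,0.06],[-0.002,0.002,0.038]],[[0,0,0.06],[-0.002,0.002,0.038]],[[0,0,0.06],[-0.002,0.002,0.038]]]'
python3 - <<'E'
from poses import *
print(observe()['q'])
plan(gg,tilt(202.1,-135,-rx))
E
python3 shot.py wrist w5
```

```text
time_s: 13.05
position: [0.4416, -0.0685, 0.1666]
tool_rot: [[0.652, 0.38, 0.657], [0.271, -0.925, 0.266], [0.708, 0.005, -0.706]]
ft_force: [0.3, -0.4, -0.3]
grip_width: 0.0513
gripper_force: 0.0
[-49.3427   9.6132 122.3914  60.9246  50.1877 -23.9207]
shift [-0.0009  0.0003  0.1801] turn [ 0.0002 -0.0006  0.002 ] rows 1.8
```

View pics/w5.png

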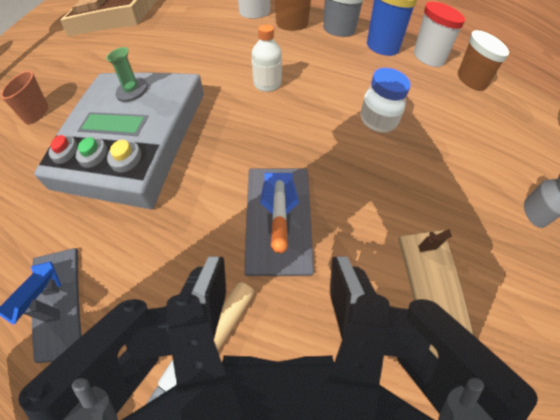

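The wrist view looks along the rod: head at (279,243), foot at the stop near (280,185), centred between the fingers. Now its offset from the tool axis.

Run:
```python
from fish import *;from poses import *
z=load('w5');S=observe();R=S['tool_rot'];p=S['position']
H=hsv(z);h,s,v=[H[...,i] for i in range(3)]
for n,m in dict(org=box((h<15)&(s>170)&(v>120),262,215,298,258),wh=box((s<70)&(v>130),268,184,290,216)).items():
    uv=np.argwhere(m)[:,::-1]
    q=[]
    for a in uv:
        c,d=fray(z,a);dz=z['R'][2]@d;q.append(c+d*z['d'][a[1],a[0]]/dz)
    q=np.array(q);L=(q-p)@R;print(n,len(uv),'tool frame med',np.median(L,0),'min z',L[:,2].min(),'head pred',(seat+.17*rr-p)@R,'med world',np.median(q,0))
    for b in np.arange(L[:,2].min(),L[:,2].max(),.015):
        k=(L[:,2]>=b)&(L[:,2]<b+.015)
        if k.sum()>3:print('  z %.3f x %.4f y %.4f n %d'%(b,L[k,0].mean(),L[k,1].mean(),k.sum()))
```

```text
org 348 tool frame med [0.0021 0.0005 0.0464] min z -0.14139522588699013 head pred [-0.0006 -0.0001  0.0318] med world [ 0.4737 -0.0559  0.1357]
  z 0.024 x -0.0008 y 0.0008 n 103
  z 0.039 x 0.0022 y 0.0002 n 125
  z 0.054 x 0.0024 y 0.0004 n 95
  z 0.069 x 0.0027 y 0.0009 n 24
wh 333 tool frame med [0.0033 0.0007 0.1158] min z 0.07950410452779542 head pred [-0.0006 -0.0001  0.0318] med world [ 0.5201 -0.0374  0.087 ]
  z 0.080 x 0.0027 y 0.0005 n 69
  z 0.095 x 0.0025 y 0.0005 n 68
  z 0.110 x 0.0028 y 0.0005 n 59
  z 0.125 x 0.0032 y 0.0007 n 47
  z 0.140 x 0.0032 y 0.0007 n 43
  z 0.155 x 0.0039 y 0.0018 n 26
  z 0.170 x 0.0041 y 0.0016 n 20
```

```bash
python3 -m handwheel '[[[-0.002,0,0.06],[0,0,0]],[[-0.002,0,0.12],[0,0,0]],[[-0.002,0,0.16],[0,0,0]],[[-0.002,0,0.18],[0,0,0]],[[-0.002,0,0.18],[0,0,0]],[[-0.002,0,0.18],[0,0,0]]]'
python3 -m handwheel '[[[0,0,0],[0,0,0]],[[0,0,0],[0,0,0]],[[0,0,0],[0,0,0]],[[0,0,0],[0,0,0]],[[0,0,0],[0,0,0]],[[0,0,0],[0,0,0]],[[0,0,0],[0,0,0]]]' 0 60
python3 - <<'E'
from poses import *
S=observe();print(S['q'])
R=S['tool_rot'];g=S['position']-grasp_offset*R[:,2]
print('s',(g-seat)@rr,'off',R.T@(g-seat-rr*((g-seat)@rr)),np.linalg.norm(g-seat))
a=plan(g+.1*rr,R)
E
```

```text
time_s: 13.7
position: [0.5001, -0.0457, 0.1036]
tool_rot: [[0.651, 0.378, 0.659], [0.271, -0.926, 0.263], [0.709, 0.007, -0.705]]
ft_force: [0.3, -0.8, 0.5]
grip_width: 0.0512
gripper_force: 0.0
time_s: 14.4
position: [0.5002, -0.0457, 0.1033]
tool_rot: [[0.651, 0.377, 0.659], [0.271, -0.926, 0.263], [0.709, 0.008, -0.705]]
ft_force: [-4.7, -1.6, 4.9]
grip_width: 0.0082
gripper_force: 58.7
[-38.5717  22.1219 121.217   77.3017  39.1694 -35.4141]
s 0.13077936700467635 off [-0.      0.0007  0.    ] 0.13078136713450927
shift [ 0.0006  0.0009 -0.2   ] turn [0. 0. 0.] rows 2.0
```

```bash
python3 -m handwheel '[[[0,0,-0.06],[0,0,0]],[[0,0,-0.14],[0,0,0]],[[0,0,-0.2],[0,0,0]],[[0,0,-0.2],[0,0,0]]]'
python3 - <<'E'
from poses import *
print(observe()['q'])
Rv=tilt(0,-90,u(22.1))
a=plan([.47,.0,.31],Rv,grasp=False)
b=plan([vial[0],vial[1],.29],Rv,*a,grasp=False)
E
```

```text
time_s: 14.8
position: [0.4336, -0.0727, 0.1752]
tool_rot: [[0.65, 0.376, 0.661], [0.272, -0.927, 0.26], [0.71, 0.011, -0.704]]
ft_force: [0.3, 0.4, -0.2]
grip_width: 0.0083
gripper_force: 59.1
[-51.1279   7.8483 122.4863  59.4685  51.8482 -23.1901]
shift [ 0.2782 -0.1046 -0.104 ] turn [ 0.0033 -0.2512  0.0012] rows 5.3
shift [ 0.4714 -0.3051  0.04  ] turn [0. 0. 0.] rows 5.6
```

```bash
python3 -m handwheel '[[[0.05,-0.02,-0.08],[0,0,0]],[[0.278,-0.105,-0.104],[0.003,-0.251,0.001]],[[0.278,-0.105,-0.104],[0.003,-0.251,0.001]],[[0.278,-0.105,-0.104],[0.003,-0.251,0.001]],[[0.278,-0.105,-0.104],[0.003,-0.251,0.001]],[[0.278,-0.105,-0.104],[0.003,-0.251,0.001]],[[0.278,-0.105,-0.104],[0.003,-0.251,0.001]],[[0.278,-0.105,-0.104],[0.003,-0.251,0.001]],[[0.278,-0.105,-0.104],[0.003,-0.251,0.001]],[[0.278,-0.105,-0.104],[0.003,-0.251,0.001]]]'
python3 - <<'E'
from poses import *
print(observe()['q'])
Rv=tilt(0,-90,u(22.1))
b=plan([vial[0],vial[1],.29],Rv,grasp=False)
E
```

```text
time_s: 15.8
position: [0.4711, 0.0017, 0.3071]
tool_rot: [[0.925, 0.381, -0.001], [0.381, -0.925, 0.005], [0.001, -0.005, -1.0]]
ft_force: [-0.4, 0.5, -0.9]
grip_width: 0.0084
gripper_force: 59.0
[-14.3813  11.0427  77.2813   0.2616  91.8183  53.256 ]
shift [ 0.4695 -0.3003  0.036 ] turn [-0.0016 -0.0002  0.0015] rows 5.6
```

```bash
python3 -m handwheel '[[[0.47,-0.3,0.036],[-0.002,0,0.002]],[[0.47,-0.3,0.036],[-0.002,0,0.002]],[[0.47,-0.3,0.036],[-0.002,0,0.002]],[[0.47,-0.3,0.036],[-0.002,0,0.002]],[[0.47,-0.3,0.036],[-0.002,0,0.002]],[[0.47,-0.3,0.036],[-0.002,0,0.002]],[[0.47,-0.3,0.036],[-0.002,0,0.002]],[[0.47,-0.3,0.036],[-0.002,0,0.002]],[[0.47,-0.3,0.036],[-0.002,0,0.002]]]'
python3 shot.py wrist w6;python3 shot.py scene s6;python3 shot.py top t6
python3 - <<'E'
from rodm import *
S=observe();R=S['tool_rot'];p=S['position'];print(p,R)
f=p+.112*R[:,2];print('foot pred',f)
rodmeas('s6',.12,.29,(300,50,450,200),(f,np.array([0,0,1.])))
rodmeas('t6',.12,.29,(150,100,260,220),(f,np.array([0,0,1.])))
import cv2
a=cv2.imread('pics/s6.png')[70:210,300:440];a=cv2.resize(a,(400,400));a=np.vstack([a,np.zeros((20,400,3),np.uint8)])
b=cv2.imread('pics/w6.png')[:,80:480]
cv2.imwrite('pics/v3.png',np.hstack([a,b]))
E
```

```text
time_s: 16.7
position: [0.6312, 0.2273, 0.2913]
tool_rot: [[0.928, 0.371, 0.002], [0.371, -0.928, -0.003], [0.001, 0.003, -1.0]]
ft_force: [0.1, 0.2, 0.0]
grip_width: 0.0083
gripper_force: 59.0
[0.6313 0.2275 0.2916] [[ 0.9285  0.3713  0.0022]
 [ 0.3713 -0.9285 -0.0029]
 [ 0.001   0.0035 -1.    ]]
foot pred [0.6315 0.2272 0.1796]
s6 106 c [0.6323 0.2264 0.2349] axis [-0.0099 -0.0056  0.9999] elev 89.34705317529034 yaw -150.50388247700022 low end [0.6328 0.2267 0.1814] lat off of line [-0.0008 -0.0007  0.    ]
  return _methods._mean(a, axis=axis, dtype=dtype,
  ret = um.true_divide(
rodm.py:8: RuntimeWarning: Mean of empty slice.
  q=P[m];c=np.median(q,0);q=q[np.linalg.norm(np.cross(q-c,d),axis=1)<.012];c=q.mean(0);V=np.linalg.svd(q-c)[2][0];V*=np.sign(V@d)
Traceback (most recent call last):
  File "rodm.py", line 9, in rodmeas
    al=(q-c)@V;print(o,len(q),'c',c,'axis',V,'elev',np.degrees(np.arcsin(V[2])),'yaw',np.degrees(np.arctan2(V[1],V[0])),'low end',c+V*al.min(),'lat off of line',np.cross(c-a,d).round(4))
                                                                                                                                      ~~~~~~^^
ValueError: zero-size array to reduction operation minimum which has no identity
```

Run:
```python
from fish import *;from poses import *
import cv2
for o,w in(('t0',(175,155,210,190)),('s0',(362,140,390,182))):
    z=load(o);H=hsv(z);h,s,v=[H[...,i] for i in range(3)];P=cloud(z)
    m=box((P[...,2]>.104)&(P[...,2]<.12),*w);q=P[m]
    (c,r)=cv2.minEnclosingCircle(q[:,:2].astype(np.float32));uv=np.argwhere(m)[:,::-1]
    print(o,len(q),'rim circ',c,r,'mean',q.mean(0),'px centroid ray @.111',onplane(z,(uv.min(0)+uv.max(0))/2,.111),uv.min(0),uv.max(0))
    m=box((h>45)&(h<90)&(s>80)&(P[...,2]>.06)&(P[...,2]<.1),*w);print(' body',P[m].mean(0))
z=load('s0');print('scene cam',-z['t']@z['R'])
a=cv2.imread('pics/s6.png')[70:210,300:440];a=cv2.resize(a,(400,400));a=np.vstack([a,np.zeros((20,400,3),np.uint8)])
b=cv2.imread('pics/w6.png')[:,80:480]
cv2.imwrite('pics/v3.png',np.hstack([a,b]))
```

```text
t0 61 rim circ (0.6305116415023804, 0.2293732464313507) 0.01589195802807808 mean [0.6321 0.2309 0.1082] px centroid ray @.111 [0.63   0.2306 0.111 ] [181 165] [192 175]
 body [0.6303 0.2298 0.0802]
s0 67 rim circ (0.6324036717414856, 0.23086461424827576) 0.01797677017748356 mean [0.6297 0.2343 0.1102] px centroid ray @.111 [0.6309 0.2316 0.111 ] [370 152] [380 161]
 body [0.6329 0.227  0.083 ]
scene cam [ 1.064  -0.5626  1.2518]
```

View pics/v3.png

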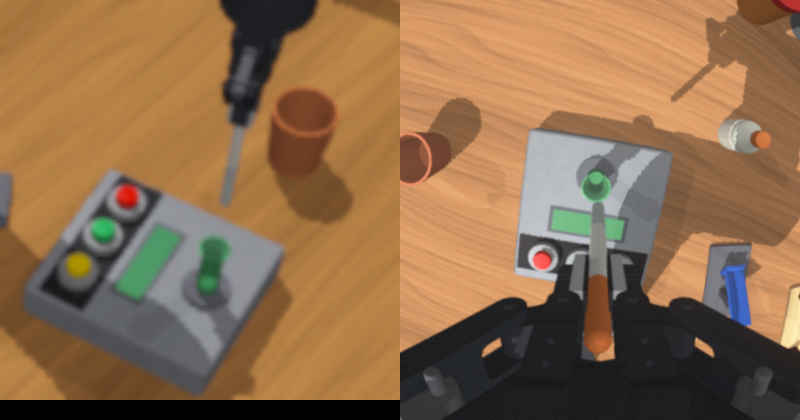

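The rod hangs upright over the vial (scene foot (227,200), mouth (213,245)), steel foot down. The offset to the vial is about 3 mm in y, so I'll correct that, lower to just above the rim and check.

```bash
python3 -m handwheel '[[[0.001,-0.005,0.05],[0,0,0]],[[0.001,-0.005,0.1],[0,0,0]],[[0.001,-0.005,0.1],[0,0,0]],[[0.001,-0.005,0.1],[0,0,0]],[[0.001,-0.005,0.1],[0,0,0]]]'
python3 shot.py wrist w7;python3 shot.py scene s7;python3 shot.py top t7
python3 - <<'E'
from fish import *;from poses import *
import cv2
S=observe();R=S['tool_rot'];p=S['position'];f=p+.112*R[:,2];print('foot pred',f)
for o in('s7','t7'):
    z=load(o);
    def proj(X):
        c=z['R']@X+z['t'];u=z['K']@c;return (u[:2]/u[2]).round(1)
    print(o,'foot px',proj(f),'mouth px',proj(np.array([.6307,.2305,.111])))
z=load('w7')
c=z['R']@f+z['t'];th=np.arctan2(np.hypot(*c[:2]),c[2]);print('wrist foot px',z['K'][:2,2]+z['K'][0,0]*th*c[:2]/np.hypot(*c[:2]))
a=cv2.resize(cv2.imread('pics/s7.png')[130:190,345:405],(400,400),interpolation=cv2.INTER_CUBIC)
b=cv2.resize(cv2.imread('pics/w7.png')[120:240,220:340],(400,400),interpolation=cv2.INTER_CUBIC)
cv2.imwrite('pics/v4.png',np.hstack([a,b]))
E
```

```text
time_s: 17.35
position: [0.6316, 0.2307, 0.2427]
tool_rot: [[0.928, 0.372, 0.004], [0.372, -0.928, -0.003], [0.003, 0.004, -1.0]]
ft_force: [0.4, 0.1, 0.4]
grip_width: 0.0085
gripper_force: 59.0
foot pred [0.6318 0.2305 0.13  ]
s7 foot px [376.  152.5] mouth px [374.7 156.7]
t7 foot px [185.1 167.7] mouth px [186.5 169.7]
wrist foot px [277.5012 208.0426]
```

View pics/v4.png

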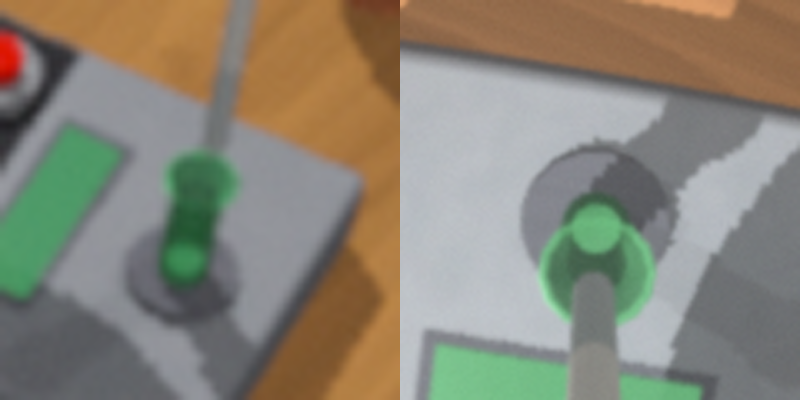

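The scene view shows the rim centre at (202,180) and the foot at (215,152). In the wrist view the rim centre is (597,270) and the foot (593,275). It is centred to about 1 mm, so a small correction and then down.

```bash
python3 -m handwheel '[[[-0.002,0.001,0],[0,0,0]],[[-0.002,0.001,0.02],[0,0,0]],[[-0.002,0.001,0.04],[0,0,0]],[[-0.002,0.001,0.06],[0,0,0]],[[-0.002,0.001,0.08],[0,0,0]],[[-0.002,0.001,0.1],[0,0,0]],[[-0.002,0.001,0.1],[0,0,0]],[[-0.002,0.001,0.1],[0,0,0]]]'
```

```text
time_s: 18.3
position: [0.6305, 0.2299, 0.1907]
tool_rot: [[0.928, 0.372, 0.001], [0.372, -0.928, -0.003], [-0.0, 0.004, -1.0]]
ft_force: [0.2, 0.8, 0.0]
grip_width: 0.008
gripper_force: 59.0
```

```bash
python3 -m handwheel '[[[0,0,0.01],[0,0,0]],[[0,0,0.02],[0,0,0]],[[0,0,0.03],[0,0,0]],[[0,0,0.036],[0,0,0]],[[0,0,0.036],[0,0,0]],[[0,0,0.036],[0,0,0]]]'
```

```text
time_s: 18.9
position: [0.6305, 0.2298, 0.1729]
tool_rot: [[0.928, 0.372, 0.001], [0.372, -0.928, -0.003], [-0.0, 0.004, -1.0]]
ft_force: [-0.4, -0.5, -0.0]
grip_width: 0.0085
gripper_force: 59.0
```

```bash
for i in 1; do python3 -m handwheel '[[[0,0,0.003],[0,0,0]],[[0,0,0.006],[0,0,0]],[[0,0,0.006],[0,0,0]]]'; done
python3 -m handwheel '[[[0,0,0.002],[0,0,0]],[[0,0,0.002],[0,0,0]]]'
python3 -m handwheel '[[[0,0,0.002],[0,0,0]],[[0,0,0.002],[0,0,0]]]'
```

```text
time_s: 19.2
position: [0.6304, 0.2298, 0.1696]
tool_rot: [[0.928, 0.372, 0.001], [0.372, -0.928, -0.003], [-0.001, 0.004, -1.0]]
ft_force: [0.6, -0.5, 0.5]
grip_width: 0.0085
gripper_force: 59.0
time_s: 19.4
position: [0.6306, 0.2298, 0.1689]
tool_rot: [[0.928, 0.372, 0.002], [0.372, -0.928, -0.003], [0.0, 0.004, -1.0]]
ft_force: [0.1, -0.3, 0.4]
grip_width: 0.0082
gripper_force: 59.0
time_s: 19.6
position: [0.6307, 0.2299, 0.1686]
tool_rot: [[0.928, 0.372, 0.003], [0.372, -0.928, -0.003], [0.001, 0.004, -1.0]]
ft_force: [-0.7, -0.6, 4.8]
grip_width: 0.0084
gripper_force: 59.7
```

Floor contact came at the expected height. Releasing.

```bash
python3 -m handwheel '[[[0,0,0],[0,0,0]],[[0,0,0],[0,0,0]],[[0,0,0],[0,0,0]],[[0,0,0],[0,0,0]],[[0,0,0],[0,0,0]],[[0,0,0],[0,0,0]]]' 0.9
python3 -m handwheel '[[[0,0,-0.04],[0,0,0]],[[0,0,-0.1],[0,0,0]],[[0,0,-0.18],[0,0,0]],[[0,0,-0.25],[0,0,0]],[[0,0,-0.25],[0,0,0]],[[0,0,-0.25],[0,0,0]]]'
python3 shot.py scene s8; python3 shot.py wrist w8
python3 - <<'E'
from poses import *
import cv2
a=cv2.resize(cv2.imread('pics/s8.png')[80:220,295:435],(400,400),interpolation=cv2.INTER_CUBIC)
b=cv2.resize(cv2.imread('pics/w8.png')[:,70:490],(400,400))
cv2.imwrite('pics/v5.png',np.hstack([a,b]))
print(observe()['q'])
ky=np.array([.529,.1560,.067]);kg=np.array([.5190,.2045,.067])
t=np.array([.978,.207,0])
a=plan(ky+[0,0,.12],tilt(0,-90,u(22.1)),grasp=False)
E
```

```text
time_s: 20.2
position: [0.6305, 0.2298, 0.1677]
tool_rot: [[0.928, 0.372, 0.001], [0.372, -0.928, -0.003], [-0.0, 0.004, -1.0]]
ft_force: [0.3, 0.3, -0.1]
grip_width: 0.0769
gripper_force: 0.0
time_s: 20.8
position: [0.6303, 0.2302, 0.293]
tool_rot: [[0.928, 0.372, 0.002], [0.372, -0.928, -0.003], [0.001, 0.004, -1.0]]
ft_force: [-0.5, 0.0, -0.8]
grip_width: 0.077
gripper_force: 0.0
[ 10.057   33.526   44.6908  -0.2104 101.9131  78.1615]
shift [-0.242   0.0618  0.2092] turn [ 0.001   0.0009 -0.0014] rows 3.3
```

View pics/v5.png

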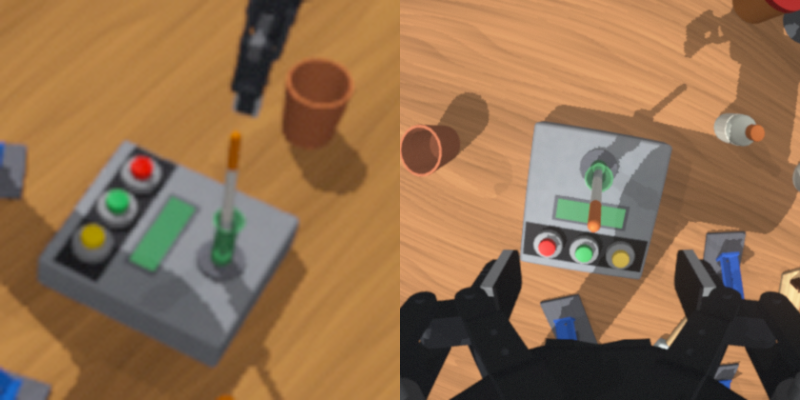

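The rod stands in the vial: scene head (235,135), vial (225,240). The wrist camera sits on the tool's +x side, so I'll turn the tool away from the rod, shut the fingers and move above the yellow key.

```bash
python3 -m handwheel '[[[-0.242,0.062,0],[0,0,-0.444]],[[-0.242,0.062,0],[0,0,-0.444]],[[-0.242,0.062,0],[0,0,-0.444]],[[-0.242,0.062,0],[0,0,-0.444]],[[-0.242,0.062,0.1],[0,0,-0.444]],[[-0.242,0.062,0.2],[0,0,-0.444]],[[-0.242,0.062,0.2],[0,0,-0.444]],[[-0.242,0.062,0.2],[0,0,-0.444]],[[-0.242,0.062,0.2],[0,0,-0.444]],[[-0.242,0.062,0.2],[0,0,-0.444]]]' 0
python3 shot.py wrist w9
python3 - <<'E'
from fish import *;from poses import *
ky=np.array([.529,.1560,.067]);z=load('w9');H=hsv(z);h,s,v=[H[...,i] for i in range(3)]
for n,mm in dict(yellow=(h>20)&(h<34)&(s>150)&(v>90),green=(h>50)&(h<85)&(s>120)&(v>90),red=((h<6)|(h>174))&(s>150)&(v>90)).items():
    k,lab,st,ce=cv2.connectedComponentsWithStats(mm.astype(np.uint8))
    for i in range(1,k):
        if 150<st[i,4]<6000: print(n,st[i,4],ce[i].round(1),fplane(z,ce[i],.067)[:2])
for o in('t0','s0'):
    zz=load(o);print(o,[onplane(zz,uv,.066)[:2] for uv in ([(217.7,210.2),(199.7,214.4),(181.5,218.9)] if o=='t0' else [(327,162.2)])])
plan(ky+[0,0,.015],tilt(0,-90,u(102)),grasp=False)
E
```

```text
time_s: 21.9
position: [0.529, 0.156, 0.1915]
tool_rot: [[-0.209, 0.978, -0.002], [0.978, 0.209, -0.004], [-0.003, -0.002, -1.0]]
ft_force: [0.7, -0.6, -0.7]
grip_width: 0.0003
gripper_force: 0.0
yellow 291 [520.5 405.3] [ 1.0141 -0.1058]
green 493 [279.8 144. ] [0.5201 0.2057]
red 566 [279.3  83.7] [0.5094 0.2539]
t0 [array([0.5279, 0.1558]), array([0.5179, 0.2041]), array([0.5071, 0.253 ])]
s0 [array([0.5295, 0.1564])]
shift [0.0008 0.0005 0.2191] turn [-0.0008  0.001   0.0002] rows 2.2
```

View pics/w9.png

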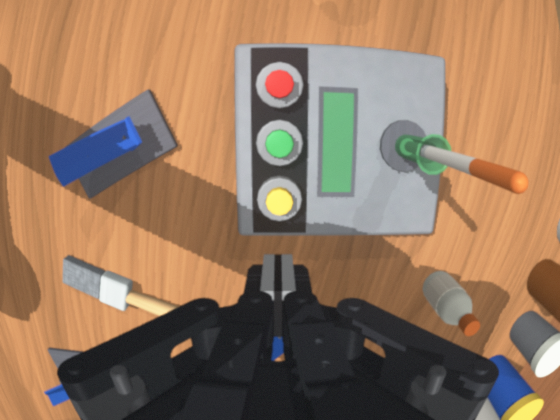

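The wrist view shows yellow at (279,202), green (280,144) and red (279,84) in line with the tool. The rod stands at (430,155)–(520,183), well clear. Pressing yellow.

```bash
python3 -m handwheel '[[[0,0,0.1],[0,0,0]],[[0,0,0.18],[0,0,0]],[[0,0,0.219],[0,0,0]],[[0,0,0.219],[0,0,0]],[[0,0,0.235],[0,0,0]],[[0,0,0.244],[0,0,0]],[[0,0,0.25],[0,0,0]],[[0,0,0.25],[0,0,0]]]'
python3 -m handwheel '[[[0,0,0.006],[0,0,0]],[[0,0,0.01],[0,0,0]],[[0,0,0.01],[0,0,0]],[[0,0,0.01],[0,0,0]]]'
```

```text
time_s: 22.75
position: [0.5299, 0.1556, 0.0681]
tool_rot: [[-0.204, 0.979, 0.002], [0.979, 0.204, -0.003], [-0.004, 0.001, -1.0]]
ft_force: [-0.0, -0.4, -0.4]
grip_width: -0.0001
gripper_force: 0.0
time_s: 23.15
position: [0.5302, 0.1557, 0.0633]
tool_rot: [[-0.204, 0.979, 0.002], [0.979, 0.204, -0.003], [-0.004, 0.002, -1.0]]
ft_force: [0.5, 0.6, 3.2]
grip_width: 0.0001
gripper_force: 1.7
```

```bash
python3 -m handwheel '[[[0,0,0.004],[0,0,0]],[[0,0,0.006],[0,0,0]],[[0,0,0.006],[0,0,0]],[[0,0,0.006],[0,0,0]]]'
python3 -m handwheel '[[[0,0,0.002],[0,0,0]],[[0,0,0.002],[0,0,0]],[[0,0,0.002],[0,0,0]]]'
```

```text
time_s: 23.55
position: [0.5303, 0.1557, 0.0609]
tool_rot: [[-0.204, 0.979, 0.003], [0.979, 0.204, -0.003], [-0.004, 0.002, -1.0]]
ft_force: [-0.9, 1.2, 12.0]
grip_width: 0.0002
gripper_force: 6.1
time_s: 23.85
position: [0.5303, 0.1557, 0.0608]
tool_rot: [[-0.204, 0.979, 0.004], [0.979, 0.204, -0.003], [-0.004, 0.003, -1.0]]
ft_force: [-4.2, -0.4, 20.2]
grip_width: -0.0
gripper_force: 10.1
```

Yellow is fully down on its end stop. Now I'll lift 40 mm and move over to green.

```bash
python3 -m handwheel '[[[0,0,-0.04],[0,0,0]],[[0,0,-0.09],[0,0,0]],[[0,0,-0.09],[0,0,0]],[[0,0,-0.09],[0,0,0]]]'
python3 - <<'E'
from poses import *
kg=np.array([.5195,.2050,.067])
a=plan(kg+[0,0,.045],tilt(0,-90,u(102)),grasp=False)
plan(kg-[0,0,.003],tilt(0,-90,u(102)),grasp=False)
E
```

```text
time_s: 24.25
position: [0.5294, 0.1557, 0.1035]
tool_rot: [[-0.204, 0.979, 0.001], [0.979, 0.204, -0.004], [-0.004, -0.0, -1.0]]
ft_force: [0.3, 0.1, -0.9]
grip_width: 0.0002
gripper_force: 0.0
shift [ 0.1005  0.0007 -0.0173] turn [-0.      0.0011 -0.0012] rows 1.0
shift [0.1008 0.0007 0.0787] turn [-0.      0.0011 -0.0012] rows 1.3
```

```bash
python3 -m handwheel '[[[0.05,0,0],[0,0,0]],[[0.1,0.001,0],[0,0,0]],[[0.1,0.001,0],[0,0,0]],[[0.1,0.001,0.03],[0,0,0]],[[0.1,0.001,0.06],[0,0,0]],[[0.1,0.001,0.074],[0,0,0]],[[0.1,0.001,0.08],[0,0,0]],[[0.1,0.001,0.08],[0,0,0]]]'
python3 -m handwheel '[[[0,0,0.004],[0,0,0]],[[0,0,0.008],[0,0,0]],[[0,0,0.008],[0,0,0]],[[0,0,0.008],[0,0,0]]]'
```

```text
time_s: 25.05
position: [0.5199, 0.2043, 0.0636]
tool_rot: [[-0.204, 0.979, 0.0], [0.979, 0.204, -0.004], [-0.004, -0.001, -1.0]]
ft_force: [-2.3, -1.4, 3.3]
grip_width: -0.0
gripper_force: 1.7
time_s: 25.45
position: [0.5205, 0.2045, 0.061]
tool_rot: [[-0.204, 0.979, 0.003], [0.979, 0.204, -0.004], [-0.004, 0.002, -1.0]]
ft_force: [-3.8, -2.4, 10.7]
grip_width: -0.0
gripper_force: 5.5
```

Green is fully down. Lift away and check.

```bash
python3 -m handwheel '[[[0,0,0.002],[0,0,0]],[[0,0,0.002],[0,0,0]],[[0,0,-0.04],[0,0,0]],[[0,0,-0.1],[0,0,0]],[[0,0,-0.18],[0,0,0]],[[0,0,-0.24],[0,0,0]],[[0,0,-0.24],[0,0,0]],[[0,0,-0.24],[0,0,0]],[[0,0,-0.24],[0,0,0]],[[0,0,-0.24],[0,0,0]]]'
python3 shot.py wrist w10
python3 - <<'E'
from fish import *
P0=cloud(load('s0'))
import cv2
cv2.imwrite('pics/v6.png',cv2.imread('pics/w10.png'))
E
```

```text
time_s: 26.45
position: [0.5196, 0.205, 0.1785]
tool_rot: [[-0.204, 0.979, -0.001], [0.979, 0.204, -0.004], [-0.003, -0.002, -1.0]]
ft_force: [-0.5, 0.5, 0.2]
grip_width: 0.0001
gripper_force: 0.0
```

View pics/v6.png

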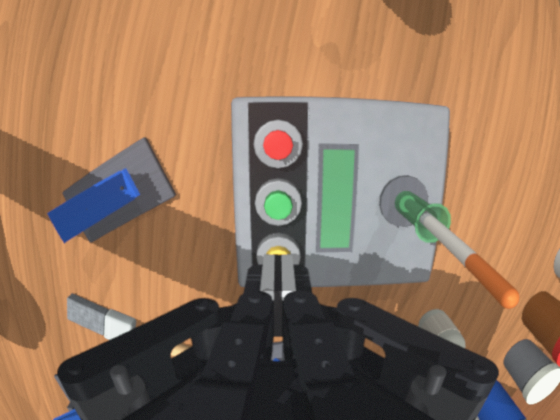

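The rod stands in the vial (foot (405,203), head (508,297)), the keys are up and the arm is clear of everything. Handing in.

```bash
python3 -c "from rig import close_job; print(close_job())"
```

```text
the job is handed in; nothing more can be done
None
```

The job is handed in, with no verdict returned: the rod was laid in the slanted rest and let go, regripped, and lowered into the vial until it stood on the bottom, then yellow and green were each pressed to their stops; the last picture shows the rod standing free and the arm clear.

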